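Gauge the shaft, then present the offset lever over its fixture

TASK

Push the fixture's sliding jaw gently shut until it presses the stepped shaft home into the vee block, and leave it shut. Then grip the steel lever by its arm at its balance point, lift it, and carry it over the fixture with its bore centred over the shaft and its small eye over the rest post. Finish while still holding it there, level and still, about 3 cm clear above the top of the shaft; do not put it down, and leave the gear, timer and carton alone.

Things in the scene. Friction and masses are not known exactly. Their poses are not given: they have to be found in the camera images.
- fixture: Fixed pale bare-metal base plate 315 x 80 x 12 mm with a steel vee block, a sliding jaw between two low dark rails, and a rest post. Origin on the worktop below the axis of the shaft when home in the vee; +x along the plate through the vee to the rest post, z up. Plate spans x -125 to 190, y -40 to 40 mm; vee block on the shaft's +x side up to x 48 mm, 22 mm high above the plate.
- vee_seat (a point): Point on the plate's top (12 mm above the worktop) where the axis of the shaft stands when the shaft is home in the vee.
- rest_top (a point): Centre of the top of the rest post: a plain steel post 26 mm in diameter, top 48 mm above the worktop, at x +160, y +22 mm in the fixture frame.
- gauge_jaw (a joint): Sliding jaw of the fixture, in m: 0 when its face just touches the shaft that is home in the vee, growing as it opens (away from the shaft, along the fixture's -x) up to 0.046, and down to -0.006 as it presses on its spring face (-0.001 is 5 N on the shaft). It starts 0.02 to 0.045 open. Friction of about 3 N: it stays where it is left.
- tab_top (a point): Centre of the top edge of the dark upright thumb tab at the back of the sliding jaw: 12 mm thick along the travel, 36 mm wide, top 62 mm above the worktop, 53 mm behind the shaft's axis when shut. The jaw ahead of it is 27 mm high above the plate; the tab's upper 23 mm stand free, its back is free down to the plate. Pushing it along the fixture's +x shuts the jaw.
- jaw_face: Bright steel face plate of the sliding jaw, 34 mm wide, which presses on the shaft. It rides with the jaw on a stiff spring (5 N per mm, 4 mm travel), so that the jaw still moves a little after contact while the force rises. Its origin, at worktop level, lies 15 mm ahead (+x) of its pressing face, so on the shaft's axis when it touches the shaft; axes as the fixture's.
- shaft: Loose stepped steel shaft, 0.24 kg, standing upright on the plate 3 to 6 mm out of the vee: body 30 mm in diameter and 36 mm high, on it a spigot 18 mm in diameter and 20 mm high. Origin at the centre of its underside, z up along its axis.
- spigot_top (a point): Centre of the top of the shaft's spigot, 68 mm above the worktop.
- lever: Loose bare steel lever, about 0.55 kg, lying flat: a heavy hub 48 mm in diameter, 30 mm high, with a 22 mm through bore; a straight arm 18 mm wide, 16 mm thick, its underside 7 mm above the hub's, that leaves the hub along +x and bends to +y after 115 mm; at its end a small eye 26 mm in diameter, 22 mm high. Origin on the bore's axis at the underside, z up.
- balance (a point): Balance point of the lever: in the middle of the straight arm's section, 52 mm from the bore's axis along the lever's +x, 15 mm above its underside. The arm is gripped here across its 18 mm width.
- eye (a point): Centre of the underside of the lever's small eye, at x +160, y +22 mm in the lever frame.
- gear: Bystander: small steel spur gear, 40 mm across, 12 mm high, lying on the worktop. Origin at the centre of its underside.
- timer: Bystander: small white timer with three buttons, 60 x 65 x 26 mm. Origin at the centre of its underside.
- carton_nozzles: Bystander: yellow carton 55 x 90 x 42 mm. Origin at the centre of its underside.

How it is judged:
By the outcome, as a careful person would: the job done as asked, in the order asked, and still so for the second after the job is handed in, while the arm keeps its last pose, push and grip.
It also fails if it takes over 51 s, if anything falls off the work surface, if the arm or the gripper's body presses on something with over 40 N, if the wrist force passes 120 N, or if a joint passes its speed limit or range.

ROBOT

A 7-joint arm with a two-finger parallel gripper is mounted at the origin on a cart in front of the work surface, level with it; the furniture and walls round the work are solid. World frame = base frame: x ahead of the robot, y to its left, z up, the work surface at z = 0. Lengths are in mm, angles in rad, forces in N, time in s.
With the tool pointing down it reaches from about 425 to 875 mm from the base axis. Payload 9.9 kg.
Tool frame: the origin (TCP) lies midway between the tips of the shut fingers; the grasp point (between the pads) lies tcp_to_grasp behind it (tcp_to_grasp is the distance from the TCP to the grasp point, in mm); z points along the fingers, y is the line along which they close (so a half turn about z gives the same grasp; the last joint's range is limited). The gripper opens to 85 mm and grips with 20 to 120 N. Pads are 22 mm wide; open, the fingers measure 114 mm over their backs; the gripper's body (76 mm by 85 mm) begins 54 mm behind the grasp point. The pads swing forward as they close: fully open they stand 13 mm farther back than shut.
Start: joints at [1.135, 0.576, 0.025, 1.437, -0.015, 1.129, -0.057], TCP at [232.601, -633.66, 231.289] pointing down, gripper open.
Joint ranges: [-2.76, 2.76], [-0.34, 2.15], [-1.52, 1.57], [0.19, 2.46], [-1.09, 4.23], [0.17, 1.99], [-2.82, 2.82]. Speed limits (rad/s): [2.22, 2.22, 3.01, 3.01, 3.14, 3.14, 3.14].

INTERFACE

Orientations are given as [roll, pitch, yaw] about the fixed x, y, z axes, in that order (R = Rz(yaw) Ry(pitch) Rx(roll)).
In Python, from rig import observe, snapshot, camera_model, close_job, tcp_to_grasp gives the robot as it stands.
- The arm moves only by the shell command python3 -m handwheel 'ROWS' [FORCE]. ROWS is JSON, a list that holds one entry, the list of rows, each a list of 5 numbers: the shift along the tool's x, y, z in mm, then the turn about the tool's z in rad, then the closure in counts, from 0 (fully open) to 255 (shut). In form: [[[x, y, z, turn, hand], ...]]. A call has 1 to 12 rows; each row is the pose to reach, as a shift and turn from the pose commanded when the call began, along the tool's axes at that moment; what a row does not reach only later rows make up. A row lasts 1/10 s, in which the tool goes at most 50 mm and 8.59 degrees, less where a joint would pass 70% of its speed; a pose out of reach is approached as far as the arm can. A call with a gripper value outside its range is refused whole. The fingers move at their own pace and stop on an object; FORCE is the grip in N (left out, the last holds). Time passes only in rows, so rows that repeat a pose let the fingers close. It gives the time, the measured TCP pose, the force, the opening and the grip force at its end, in the units of the state.
- observe(): the state, without advancing time (a new reading comes with each control period).
- snapshot(name): name is "side" or "top"; returns (picture, depth): 400x640x3 uint8, blue, green, red; 400x640 float32, mm along the optical axis (not along the pixel's ray), 0 where there is no reading.
- camera_model(name): a dict with "camera_matrix" (3x3 intrinsics, pixels), "world_to_cam" (4x4, takes a point from world to camera coordinates). Camera axes: x right, y down, z forward; pixel columns grow to the right and rows downward; lengths in mm; the calibration is good to about 2 mm. A picture is of the moment at which its call begins. camera_model takes no time and is no camera call.
- close_job(): hands the job in; it is judged then, once.
The state is a dict: "clock": time; "q": joint angles; "dq": joint speeds; "effort": joint torques, N m; "tool_pos": TCP position; "tool_rot": TCP orientation; "wrist_force": force on the tool from outside, world axes, zero at the start; "wrist_torque": the same for the moment, N m; "grip_width": opening from 0.0 (shut) to 1.0 (fully open); "grip_force": force on a finger pad.
Only numpy, scipy, OpenCV 4.12 (cv2) and the standard library are available. Lean on these libraries where they do the work, as an engineer would, in place of code of your own. Each camera call takes 0.05 s, during which the arm holds its last target. There are 200 camera calls.

## Working session

There is one attempt and no reset: what is moved stays moved. The work goes in short steps, Python scripts to look and compute and a shell command to move; the robot and the scene stay as the last step left them, time stands still between calls to the robot, and variables do not carry over. Pictures are saved under pics/ and viewed, at most 10 in all, crops included, and the job is handed in when it is done.

```bash
ls; mkdir -p pics
python3 - <<'E'
from rig import *
import rig,cv2,numpy as np
print(observe(), tcp_to_grasp)
for n in("top","side"):
    p,d=snapshot(n); cv2.imwrite(f"pics/{n}0.png",p); np.save(f"{n}0.npy",d)
    m=camera_model(n); print(m)
E
```

```text
pics
{'clock': 0.0, 'q': array([ 1.13520946,  0.57652239,  0.02483375,  1.4379124 , -0.01499953,
        1.12898589, -0.0564995 ]), 'dq': array([ 9.51178487e-04,  8.50631358e-05,  1.59583373e-03, -7.49798706e-04,
        8.45727320e-04,  6.20632696e-05,  1.85520323e-04]), 'effort': array([ 3.17932299e-04, -7.65765738e+01,  2.25019276e+00, -2.85967737e+01,
        1.53266592e-02,  1.29248545e-02, -2.03327011e-05]), 'tool_pos': array([ 232.44429931, -633.23485906,  230.44740398]), 'tool_rot': array([-3.13995099e+00,  8.04117006e-05,  3.51830339e-01]), 'wrist_force': array([-0.48511149,  0.83652152,  0.21866763]), 'wrist_torque': array([ 0.01706232,  0.0059364 , -0.06331782]), 'grip_force': 0.0, 'grip_width': 0.9989298326388085} 18.700000000000003
{'camera_matrix': array([[446.24144318,   0.        , 314.84644948],
       [  0.        , 446.24144318, 205.34325032],
       [  0.        ,   0.        ,   1.        ]]), 'world_to_cam': array([[-1.85185929e-02, -9.99686687e-01,  1.68401418e-02,
        -2.48378597e+01],
       [-9.85762709e-01,  1.54401969e-02, -1.67432022e-01,
         5.46254875e+02],
       [ 1.67119548e-01, -1.97009893e-02, -9.85739787e-01,
         1.28460079e+03],
       [ 0.00000000e+00,  0.00000000e+00,  0.00000000e+00,
         1.00000000e+00]])}
{'camera_matrix': array([[449.09175796,   0.        , 320.34216181],
       [  0.        , 449.09175796, 199.35250309],
       [  0.        ,   0.        ,   1.        ]]), 'world_to_cam': array([[ 9.97055302e-01, -7.50889229e-02, -1.55684777e-02,
        -5.62066112e+02],
       [-4.91376577e-02, -4.69711124e-01, -8.81451616e-01,
         8.13784470e+01],
       [ 5.88745652e-02,  8.79621006e-01, -4.72017661e-01,
         1.08027670e+03],
       [ 0.00000000e+00,  0.00000000e+00,  0.00000000e+00,
         1.00000000e+00]])}
```

View pics/top0.png

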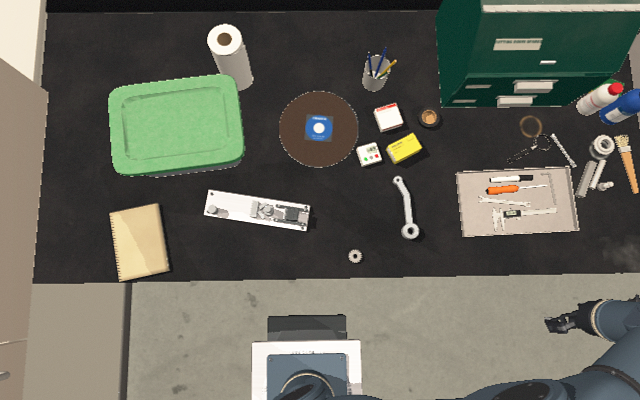

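View pics/side0.png

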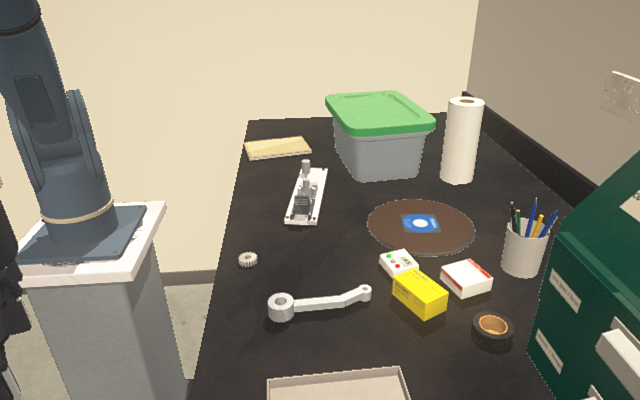

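The top view shows the fixture at (205–310, 190–231), with its rest post on the left at about (217,211) and the tab on the right at about (300,215). The lever's hub is at (410,231) and its eye at (398,181). I'll enlarge both crops.

```bash
python3 - <<'E'
import cv2,numpy as np
p=cv2.imread("pics/top0.png")
a=cv2.resize(p[180:240,195:320],None,fx=6,fy=6,interpolation=cv2.INTER_CUBIC)[:300]
a=cv2.resize(p[183:238,198:318],None,fx=6,fy=5,interpolation=cv2.INTER_CUBIC)
b=cv2.resize(p[170:245,385:425],None,fx=6,fy=6,interpolation=cv2.INTER_CUBIC)
a=cv2.resize(p[185:235,200:315],None,fx=5,fy=5,interpolation=cv2.INTER_CUBIC)
b=cv2.resize(p[172:243,387:422],None,fx=5,fy=5,interpolation=cv2.INTER_CUBIC)
c=np.zeros((360,800,3),np.uint8);c[:a.shape[0],:a.shape[1]]=a;c[:b.shape[0],600:600+b.shape[1]]=b
cv2.imwrite("pics/crop1.png",c)
E
cat > h.py <<'E'
import numpy as np,cv2
from rig import *
def proj(n,P):
    m=camera_model(n);P=np.atleast_2d(P).astype(float)
    c=P@m["world_to_cam"][:3,:3].T+m["world_to_cam"][:3,3]
    u=c@m["camera_matrix"].T
    return u[:,:2]/u[:,2:]
def ray(n,u,v,z):
    "pixel -> world at height z"
    m=camera_model(n);W=m["world_to_cam"];R,t=W[:3,:3],W[:3,3]
    d=R.T@np.linalg.inv(m["camera_matrix"])@[u,v,1];o=-R.T@t
    return o+d*(z-o[2])/d[2]
def cloud(n,d):
    m=camera_model(n);W=m["world_to_cam"];K=m["camera_matrix"]
    v,u=np.mgrid[:400,:640];x=np.stack([(u-K[0,2])/K[0,0]*d,(v-K[1,2])/K[1,1]*d,d],-1)
    return (x-W[:3,3])@W[:3,:3]
E
python3 - <<'E'
from h import *
d=np.load("top0.npy");c=cloud("top",d)
print(c[205:225:2,205:312:6,2].round().astype(int))
print(c[176:242:3,390:424:2,2].round().astype(int))
E
```

```text
[[15 48 14 11 11 10 10 12 35 11 31  8 18 26 12 15 12  8]
 [ 9 45 12 11 10 16 15  9 34 35 66 48 19 23 22 26  9 13]
 [10 48 22 15 13 14 13 13 36 12 69 50  7 11 38 65 29 28]
 [13 48 22 13 12 14 11 12 33 32 48 45  7 11 40 67  7 22]
 [14 41 15 13 10  7 10 11 37 40 49 49 12  7 43 63  7  6]
 [10 15 14  4 10 19 11 11 34  7 10 23 12 36 45 59 17  8]
 [-4  1 13 12 17  7  9 10 28 17 12  9 16 34 37 60 12  8]
 [-3 -5  1  3  3  7 11 17  8 12 13  9 27 30 40 63  8 11]
 [-1 -1  2  1  2  5  3 10 17 11 10 11 23 25 23 31  8 -5]
 [-1 -4  1 -3 -4 -4  1  0 -3  8 12 12  7 11 22 23 28  0]]
[[  -1    0    2   20   19    0    0    5    1    0   -2   -1   -1   -2
    -4    4    4]
 [  -3    3   21    6   17   18    2   -6   -2   -5   -3    2   -4   -2
     1   -3   -3]
 [   2   -1   23   20   28   26   -3    2   -3    1    1   -1    2    1
     4   -3    5]
 [  -2    1    3   15   24   25   24   -1   -4   -2   -1    4    0   -1
    -1   -1    2]
 [  -1    0    3   -3   16   23   18   22    0   -5   -3   -1    1   -2
    -1    4    1]
 [   0   -2    7   -2   -1   19   22   23   21    2    2    0    1   -6
     3 
[... 751 characters left out ...]
1   -5   -2   -1   -5   26   26   22    2   -4    0
    -3   -3    1]
 [  -2    4   -1    1    1   -1    1   -3   24   23   27    1   -7   -2
    -3    2    3]
 [   3    2   -1   -4    0    4   -5    1   25   35   30   27   27    4
     2   -1   -2]
 [   4    2   -2    2   -3    1    6   30   30   35   21   30   27   32
     3    0   -5]
 [  -3    3    3    1   -1    3   19   31   31    0    3    9   30   29
    31    1    0]
 [   5   -2   -3    1   -3    5   18   27   29   -3    3    7   33   32
    -1    6    2]
 [  -5    0    3    0    1    0    1   18   29   30   32   27   24   27
     4   -1   -3]
 [  -2    2    4    4   -2   -1   -3    1    3   11    0   -4    3    1
     1    1   -2]]
```

View pics/crop1.png

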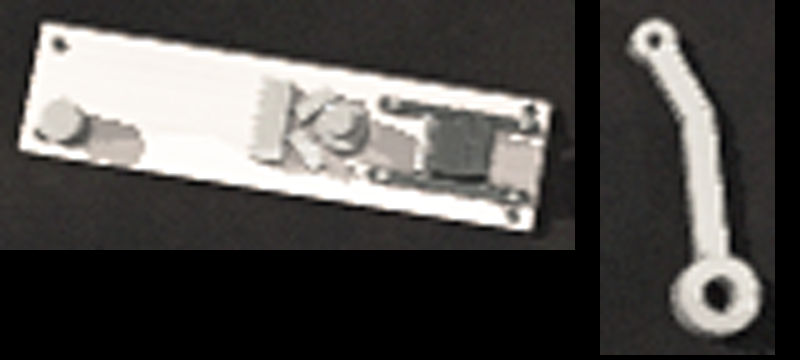

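```bash
cat >> h.py <<'E'
from scipy.optimize import minimize
def cyl(x,y,r,z0,z1):
    a=np.linspace(0,2*np.pi,32);return np.array([[x+r*np.cos(t),y+r*np.sin(t),z] for t in a for z in(z0,z1)])
def box(p,q,w,z0,z1):
    p,q=np.array(p,float),np.array(q,float);n=(q-p)/np.linalg.norm(q-p);n=np.array([-n[1],n[0]])*w/2
    return np.array([[*s,z] for s in(p+n,p-n,q+n,q-n) for z in(z0,z1)])
LEV=[cyl(0,0,24,0,30),box((0,0),(115,0),18,7,23),box((115,0),(160,22),16,7,23),cyl(160,22,13,4,26)]
FIX=[box((-125,0),(190,0),80,0,12),cyl(160,22,13,12,48)]
def place(P,x,y,th,z=0):
    c,s=np.cos(th),np.sin(th);P=np.atleast_2d(P);return np.c_[x+c*P[:,0]-s*P[:,1],y+s*P[:,0]+c*P[:,1],z+P[:,2]]
def sil(n,prims,x,y,th,roi,z=0,S=8):
    u0,v0,u1,v1=roi;im=np.zeros(((v1-v0)*S,(u1-u0)*S),np.float32)
    for P in prims:
        h=cv2.convexHull(((proj(n,place(P,x,y,th,z))-[u0,v0]+.5)*S-.5).astype(np.float32))
        cv2.fillPoly(im,[np.round(h*16).astype(np.int32)],1,shift=4)
    return cv2.resize(im,(u1-u0,v1-v0),interpolation=cv2.INTER_AREA)
def fit(views,prims,x0,z=0):
    "views: (camera, gray alpha roi, roi)"
    f=lambda p:sum(((cv2.GaussianBlur(sil(n,prims,p[0],p[1],p[2]/100,r,z),(0,0),1)-cv2.GaussianBlur(a,(0,0),1))**2).sum() for n,a,r in views)
    x0=np.array(x0,float);s=np.vstack([x0]+[x0+d for d in np.eye(3)*8])
    o=minimize(f,x0,method="Nelder-Mead",options=dict(initial_simplex=s,xatol=.05,fatol=.01,maxiter=300))
    return [*o.x[:2].round(1),round(o.x[2]/100,4)],round(o.fun,1)
def alpha(p,roi,lo,hi):
    u0,v0,u1,v1=roi;g=p[v0:v1,u0:u1].mean(2);return np.clip((g-lo)/(hi-lo),0,1).astype(np.float32)
E
python3 - <<'E'
from h import *
t=cv2.imread("pics/top0.png");s=cv2.imread("pics/side0.png")
R=(385,168,426,246);a=alpha(t,R,45,150)
b0=ray("top",387+(719-600)/5-.4,172+294/5-.4,30);e=ray("top",387+(654-600)/5-.4,172+40/5-.4,24)
print(b0,e);th=np.arctan2(e[1]-b0[1],e[0]-b0[0])-np.arctan2(22,160)
Rs=(258,276,380,330);as_=alpha(s,Rs,45,130)
A=(b0[0],b0[1],th*100)
h=a.copy() # fill bore
for v in([("top",a,R)],[("side",as_,Rs)],[("top",a,R),("side",as_,Rs)]): print("lever",fit(v,LEV,A))
R=(198,182,318,240);a=alpha(t,R,50,200)
a=cv2.morphologyEx((a>.5).astype(np.uint8),cv2.MORPH_CLOSE,np.ones((9,9)))*1.
af=np.maximum(a,0).astype(np.float32)
c=ray("top",200+340/5-.4,185+125/5-.4,66)
print(c,"fixture",fit([("top",af,R)],FIX,(c[0],c[1]+4,141)))
for k,(u,v,z) in dict(spig=(340,123,68),tab=(474,150,62),rest=(62,117,48)).items(): print(k,ray("top",200+u/5-.4,185+v/5-.4,z).round(1))
E
```

```text
[ 467.73780995 -319.92137395   30.        ] [ 625.77656138 -289.78741207   24.        ]
lever ([np.float64(468.9), np.float64(-321.8), np.float64(0.0559)], np.float64(19.5))
lever ([np.float64(467.0), np.float64(-319.7), np.float64(0.0438)], np.float64(151.6))
lever ([np.float64(467.5), np.float64(-320.3), np.float64(0.0452)], np.float64(177.8))
[531.93366639 104.77000607  66.        ] fixture ([np.float64(535.9), np.float64(110.9), np.float64(1.3965)], np.float64(137.3))
spig [532.8 104.6  68. ]
tab [516.5  26.6  62. ]
rest [542.2 270.8  48. ]
```

```bash
python3 -m handwheel '[[[15,-15,0,-0.03,255],[45,-45,0,-0.1,255],[80,-80,0,-0.17,255],[115,-116,0,-0.25,255],[150,-152,0,-0.33,255],[185,-188,0,-0.4,255],[220,-224,0,-0.48,255],[255,-260,0,-0.55,255],[290,-295,0,-0.63,255],[325,-330,0,-0.7,255],[360,-366,0,-0.78,255],[395,-402,0,-0.86,255]]]' 40
```

```text
clock: 1.3
tool_pos: [465.0, -118.7, 231.3]
tool_rot: [3.142, 0.0, 1.215]
wrist_force: [1.3, -0.3, 0.3]
grip_width: -0.001
grip_force: 0.0
```

```bash
cat >> h.py <<'E'
def delta(x,y,z,yaw):
    "shift/turn in tool axes to bring TCP to world pose"
    o=observe();p=o["tool_pos"];c=o["tool_rot"][2];d=np.array([x,y,z])-p
    dy=(yaw-c+np.pi)%(2*np.pi)-np.pi
    print("at",p.round(1),o["tool_rot"].round(3),"F",o["wrist_force"].round(1),"t",round(o["clock"],2),"| move",(d[0]*np.cos(c)+d[1]*np.sin(c)).round(1),(d[0]*np.sin(c)-d[1]*np.cos(c)).round(1),-d[2].round(1),"turn",(-dy).round(3))
E
python3 -c "
from h import *
delta(514.7,-9.2,40,1.3965)"
```

```text
at [ 465.  -118.7  231.3] [3.142 0.    1.215] F [ 1.3 -0.3  0.3] t 1.3 | move 120.0 8.4 191.3 turn -0.182
```

```bash
python3 -m handwheel '[[[20,1,10,-0.05,255],[60,4,30,-0.1,255],[100,7,60,-0.16,255],[120,8.4,90,-0.182,255],[120,8.4,120,-0.182,255],[120,8.4,140,-0.182,255],[120,8.4,150,-0.182,255],[120,8.4,150,-0.182,255]]]'
python3 - <<'E'
from h import *
delta(514.7,-9.2,40,1.3965)
p,d=snapshot("top");q,_=snapshot("side")
a=cv2.resize(p[180:240,230:320],None,fx=6,fy=6,interpolation=cv2.INTER_CUBIC)
b=cv2.resize(q[140:240,280:340],None,fx=4,fy=4,interpolation=cv2.INTER_CUBIC)
c=np.zeros((400,790,3),np.uint8);c[:360,:540]=a;c[:400,545:785]=b
cv2.imwrite("pics/c2.png",c)
E
```

```text
clock: 2.1
tool_pos: [513.9, -11.3, 80.2]
tool_rot: [-3.139, 0.0, 1.394]
wrist_force: [0.5, -0.2, 0.5]
grip_width: 0.003
grip_force: 0.0
at [513.9 -11.3  80.2] [-3.139  0.     1.394] F [ 0.5 -0.2  0.5] t 2.1 | move 2.2 0.4 40.2 turn -0.003
```

View pics/c2.png

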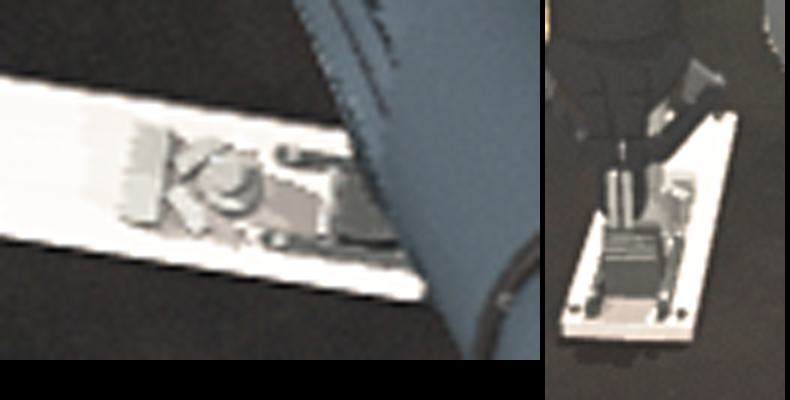

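Run:
```python
from h import *
g=lambda P:((proj("side",P)-[280,140])*4+[545,0]).round()
F=(535.9,110.9,1.3965)
print(g([[513.9,-11.3,80.2]]))
for x in(-73,-86,-99): print(x,g(place([[x-6,-18,62],[x-6,18,62],[x+6,-18,62],[x-6,0,62]],*F)).tolist())
print(g(place([[-125,-40,12],[-125,40,12],[190,-40,12],[0,0,68]],*F)).tolist())
print(ray("side",280+(620-545)/4,140+228/4,80))
```

```text
[[622. 222.]]
-73 [[663.0, 215.0], [605.0, 213.0], [665.0, 206.0], [634.0, 214.0]]
-86 [[660.0, 225.0], [602.0, 223.0], [663.0, 216.0], [631.0, 224.0]]
-99 [[658.0, 235.0], [599.0, 233.0], [660.0, 225.0], [628.0, 234.0]]
[[692.0, 324.0], [562.0, 319.0], [736.0, 111.0], [650.0, 150.0]]
[512.63225041 -18.72285756  80.        ]
```

```bash
python3 -m handwheel '[[[-4,0,0,0,255],[-4,0,20,0,255],[-4,0,38,0,255],[-4,0,40,0,255],[-4,0,40,0,255]]]'
python3 - <<'E'
from h import *
o=observe();p=o["tool_pos"];c,s=np.cos(1.3965),np.sin(1.3965);d=p[:2]-[535.9,110.9]
print("fixture-frame TCP",d@[c,s],d@[-s,c])
delta(514.7,-9.2,40,1.3965)
E
```

```text
clock: 2.7
tool_pos: [514.2, -15.4, 41.9]
tool_rot: [3.141, 0.0, 1.393]
wrist_force: [-0.4, -0.1, 0.2]
grip_width: 0.001
grip_force: 0.0
fixture-frame TCP -128.15233949820853 -0.5017031135385183
at [514.2 -15.4  41.9] [3.141 0.    1.393] F [-0.4 -0.1  0.2] t 2.7 | move 6.2 -0.6 1.9 turn -0.003
```

```bash
python3 -m handwheel '[[[3,0,0,-0.003,255],[6,0,0,-0.003,255],[9,0,0,-0.003,255],[12,0,0,-0.003,255],[15,0,0,-0.003,255],[18,0,0,-0.003,255],[21,0,0,-0.003,255],[24,0,0,-0.003,255],[27,0,0,-0.003,255],[30,0,0,-0.003,255],[33,0,0,-0.003,255],[36,0,0,-0.003,255]]]'
```

```text
clock: 3.9
tool_pos: [520.3, 20.3, 41.3]
tool_rot: [-3.141, 0.0, 1.397]
wrist_force: [-0.3, -3.7, 1.3]
grip_width: 0.001
grip_force: 1.6
```

```bash
python3 -m handwheel '[[[2,0,0,0,255],[4,0,0,0,255],[6,0,0,0,255],[8,0,0,0,255],[10,0,0,0,255],[12,0,0,0,255],[13,0,0,0,255],[14,0,0,0,255]]]'
```

```text
clock: 4.7
tool_pos: [522.7, 34.2, 41.3]
tool_rot: [-3.141, 0.0, 1.397]
wrist_force: [-0.6, -2.8, 1.1]
grip_width: 0.005
grip_force: 1.5
```

```bash
python3 -m handwheel '[[[0.5,0,0,0,255],[1,0,0,0,255],[1.5,0,0,0,255],[2,0,0,0,255],[2.5,0,0,0,255],[3,0,0,0,255],[3.5,0,0,0,255],[4,0,0,0,255]]]'
```

```text
clock: 5.5
tool_pos: [523.3, 37.7, 41.3]
tool_rot: [-3.141, 0.0, 1.397]
wrist_force: [-2.2, -4.4, 2.0]
grip_width: -0.004
grip_force: 2.4
```

```bash
python3 -m handwheel '[[[0.5,0,0,0,255],[1,0,0,0,255],[1.5,0,0,0,255],[2,0,0,0,255],[2.5,0,0,0,255],[3,0,0,0,255]]]'
```

```text
clock: 6.1
tool_pos: [523.9, 41.0, 41.3]
tool_rot: [-3.141, 0.0, 1.397]
wrist_force: [-1.2, -4.5, 1.1]
grip_width: -0.0
grip_force: 2.4
```

```bash
python3 -m handwheel '[[[0.5,0,0,0,255],[1,0,0,0,255],[1.5,0,0,0,255],[2,0,0,0,255]]]'
```

```text
clock: 6.5
tool_pos: [524.3, 42.8, 41.3]
tool_rot: [-3.141, 0.0, 1.397]
wrist_force: [-1.4, -5.6, 1.7]
grip_width: 0.003
grip_force: 3.0
```

```bash
python3 -m handwheel '[[[0.3,0,0,0,255],[0.6,0,0,0,255],[0.9,0,0,0,255],[1.2,0,0,0,255]]]'
```

```text
clock: 6.9
tool_pos: [524.3, 43.3, 41.3]
tool_rot: [-3.141, 0.001, 1.396]
wrist_force: [-2.4, -7.7, 2.7]
grip_width: 0.003
grip_force: 3.9
```

```bash
python3 -m handwheel '[[[0.4,0,0,0,255],[0.8,0,0,0,255],[1.2,0,0,0,255],[1.5,0,0,0,255],[1.5,0,0,0,255]]]'
```

```text
clock: 7.4
tool_pos: [524.4, 43.9, 41.3]
tool_rot: [-3.141, 0.002, 1.395]
wrist_force: [-2.7, -9.7, 4.3]
grip_width: -0.0
grip_force: 5.0
```

```bash
python3 -m handwheel '[[[0.5,0,0,0,255],[1,0,0,0,255],[1.5,0,0,0,255],[2,0,0,0,255],[2,0,0,0,255],[2,0,0,0,255]]]'
```

```text
clock: 8.0
tool_pos: [524.5, 44.8, 41.3]
tool_rot: [-3.141, 0.004, 1.395]
wrist_force: [-3.3, -13.4, 4.5]
grip_width: -0.001
grip_force: 6.7
```

```bash
python3 -m handwheel '[[[-3,0,0,0,255],[-10,0,0,0,255],[-20,0,-10,0,255],[-28,0,-40,0,255],[-35,0,-80,0,255],[-60,0,-110,0.08,200],[-90,0,-120,0.18,150],[-120,0,-120,0.3,100],[-150,0,-120,0.42,100],[-185,0,-120,0.55,100],[-220,0,-120,0.68,100],[-255,0,-120,0.8,100]]]'; python3 -c "
from h import *
delta(519.5,-318,100,.045)"
```

```text
clock: 9.2
tool_pos: [481.1, -204.8, 162.3]
tool_rot: [3.141, -0.002, 0.592]
wrist_force: [0.3, -1.2, -0.0]
grip_width: 0.608
grip_force: 0.0
at [ 481.1 -204.8  162.3] [ 3.141e+00 -2.000e-03  5.920e-01] F [ 0.3 -1.2 -0. ] t 9.2 | move -31.3 115.3 62.3 turn 0.547
```

```bash
python3 -m handwheel '[[[-8,30,15,0.13,100],[-16,60,30,0.27,100],[-24,90,45,0.4,100],[-31,115,60,0.547,100],[-31,115,62,0.547,100],[-31,115,62,0.547,100]]]'
python3 - <<'E'
from h import *
delta(519.5,-318,3,.045)
p,d=snapshot("top");q,_=snapshot("side")
cv2.imwrite("pics/top3.png",p);cv2.imwrite("pics/side3.png",q)
F=(535.9,110.9,1.3965)
def mark(im,n,o,s,P):
    for u,v in (proj(n,P)-o+.5)*s: cv2.drawMarker(im,(int(u),int(v)),(0,0,255),0,8,1)
a=cv2.resize(p[185:235,200:315],None,fx=5,fy=5,interpolation=cv2.INTER_CUBIC)
mark(a,"top",[200,185],5,place([[190,40,12],[-125,-40,12],[190,-40,12],[-125,40,12],[160,22,48],[0,0,68],[-53,0,62]],*F))
b=cv2.resize(q[260:340,250:390],None,fx=4,fy=4,interpolation=cv2.INTER_CUBIC)
e=cv2.resize(q[150:230,280:335],None,fx=4,fy=4,interpolation=cv2.INTER_CUBIC)
mark(e,"side",[280,150],4,place([[190,40,12],[-125,-40,12],[190,-40,12],[-125,40,12],[160,22,48],[0,0,68],[-53,0,62]],*F))
c=np.zeros((580,800,3),np.uint8);c[:250,:575]=a;c[255:575,:560]=b;c[:320,578:798]=e
cv2.imwrite("pics/c3.png",c)
E
```

```text
clock: 9.8
tool_pos: [519.9, -315.9, 99.2]
tool_rot: [-3.141, 0.0, 0.051]
wrist_force: [-0.6, 0.5, -0.2]
grip_width: 0.609
grip_force: 0.0
at [ 519.9 -315.9   99.2] [-3.141  0.     0.051] F [-0.6  0.5 -0.2] t 9.8 | move -0.5 2.1 96.2 turn 0.006
```

View pics/c3.png

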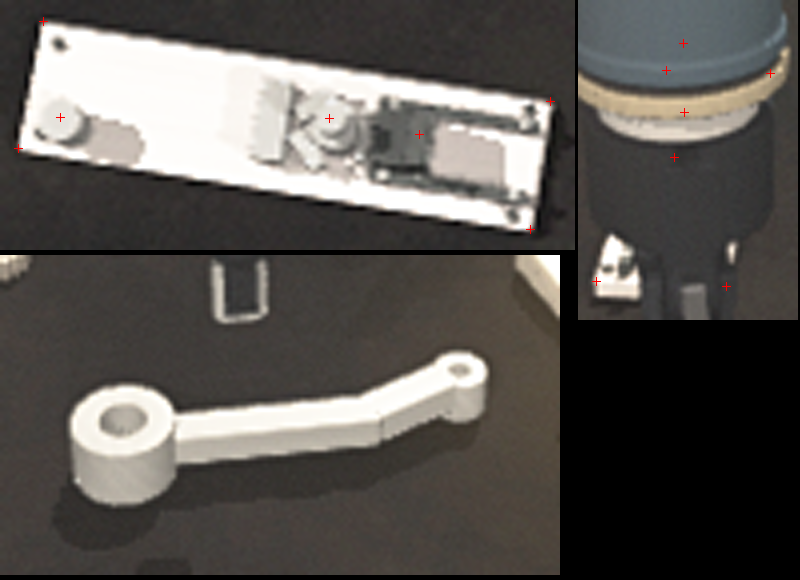

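The top crop shows the jaw shut against the shaft, with the shaft in the vee near crop (332,118) and my markers on the corners and post. The lever is unchanged under the hand. Next I'll refine the lever fit and the spigot and post centres.

Run:
```python
from h import *
t=cv2.imread("pics/top0.png");s=cv2.imread("pics/side3.png")
R=(385,168,426,246);a=alpha(t,R,45,150)
Rs=(262,282,378,328);as_=(alpha(s,Rs,90,110))
for zz in((4,26),(0,22),(2,24)):
    L=LEV[:3]+[cyl(160,22,13,*zz)]
    for v in([("top",a,R)],[("side",as_,Rs)],[("top",a,R),("side",as_,Rs)]): print(zz,[v_[0] for v_ in v],fit(v,L,(468,-320,4.5)))
t=cv2.imread("pics/top3.png")
g=t.mean(2).astype(int);print(g[203:216,258:275]);print(g[202:216,205:222])
d=snapshot("top")[1];c=cloud("top",d)
for (r,k,z0,z1) in((slice(200,218),slice(258,276),60,78),(slice(200,218),slice(204,222),40,56)):
    q=c[r,k].reshape(-1,3);q=q[(q[:,2]>z0)&(q[:,2]<z1)];print(len(q),q.mean(0).round(1))
```

```text
(4, 26) ['top'] ([np.float64(468.8), np.float64(-321.7), np.float64(0.055)], np.float64(19.5))
(4, 26) ['side'] ([np.float64(466.5), np.float64(-319.4), np.float64(0.037)], np.float64(18.7))
(4, 26) ['top', 'side'] ([np.float64(466.9), np.float64(-320.2), np.float64(0.0411)], np.float64(45.7))
(0, 22) ['top'] ([np.float64(469.2), np.float64(-321.7), np.float64(0.0533)], np.float64(19.6))
(0, 22) ['side'] ([np.float64(467.0), np.float64(-320.1), np.float64(0.0523)], np.float64(4.4))
(0, 22) ['top', 'side'] ([np.float64(467.4), np.float64(-320.6), np.float64(0.0524)], np.float64(34.0))Traceback (most recent call last):
  File "<stdin>", line 7, in <module>
  File "h.py", line 37, in fit
    o=minimize(f,x0,method="Nelder-Mead",options=dict(initial_simplex=s,xatol=.05,fatol=.01,maxiter=300))
    res = _minimize_neldermead(fun, x0, args, callback, bounds=bounds,
                               **options)
    fxe = func(xe)
    fx = function(np.copy(x), *(wrapper_args + args))
  File "h.py", line 35, in <lambda>
    f=lambda p:sum(((cv2.GaussianBlur(sil(n,prims,p[0],p[1],p[2]/100,r,z),(0,0),1)-cv2.GaussianBlur(a,(0,0),1))**2).sum() for n,a,r in views)
               ~~~^^^^^^^^^^^^^^^^^^^^^^^^^^^^^^^^^^^^^^^^^^^^^^^^^^^^^^^^^^^^^^^^^^^^^^^^^^^^^^^^^^^^^^^^^^^^^^^^^^^^^^^^^^^^^^^^^^^^^^^^^^^
  File "h.py", line 35, in <genexpr>
    f=lambda p:sum(((cv2.GaussianBlur(sil(n,prims,p[0],p[1],p[2]/100,r,z),(0,0),1)-cv2.GaussianBlur(a,(0,0),1))**2).sum() for n,a,r in views)
                                      ~~~^^^^^^^^^^^^^^^^^^^^^^^^^^^^^^^^
  File "h.py", line 30, in sil
    h=cv2.convexHull(((proj(n,place(P,x,y,th,z))-[u0,v0]+.5)*S-.5).astype(np.float32))
                       ~~~~^^^^^^^^^^^^^^^^^^^^^
  File "h.py", line 4, in proj
    m=camera_model(n);P=np.atleast_2d(P).astype(float)
ValueError: time passes only in moves, steps and waits
```

```bash
sed -i 's/^def proj/import functools\ncamera_model=functools.cache(camera_model)\ndef proj/; s/0\]*cyl(160,22,13,4,26)/cyl(160,22,13,0,22)/' h.py; sed -i 's/cyl(160,22,13,4,26)/cyl(160,22,13,0,22)/' h.py
python3 -m handwheel '[[[0,2.3,25,0,100],[0,2.3,55,0,100],[0,2.3,78,0,100],[0,2.3,90,0,100],[0,2.3,95,0,100],[0,2.3,96,0,100],[0,2.3,96,0,130],[0,2.3,96,0,170],[0,2.3,96,0,255],[0,2.3,96,0,255],[0,2.3,96,0,255],[0,2.3,96,0,255]]]' 70; python3 -c "
from h import *
delta(519.9,-318.2,3,.053)"
```

```text
clock: 11.1
tool_pos: [520.6, -318.4, 4.5]
tool_rot: [3.141, -0.001, 0.05]
wrist_force: [-1.1, 1.9, 7.3]
grip_width: 0.198
grip_force: 69.6
at [ 520.6 -318.4    4.5] [ 3.141e+00 -1.000e-03  5.000e-02] F [-1.1  1.9  7.3] t 11.1 | move -0.7 -0.2 1.5 turn -0.003
```

```bash
python3 -m handwheel '[[[0,0,-2,0,255],[0,0,-8,0,255],[0,0,-20,0,255],[0,0,-35,0,255],[0,0,-50,0,255],[0,0,-65,0,255],[0,0,-75,0,255],[0,0,-80,0,255],[0,0,-80,0,255]]]' 90
python3 - <<'E'
from h import *
o=observe();print(o["wrist_torque"],o["wrist_force"],o["grip_width"],o["grip_force"],o["tool_pos"],o["tool_rot"])
q,_=snapshot("side");p,_=snapshot("top")
c=np.zeros((520,760,3),np.uint8)
c[:520]=cv2.resize(q[200:330,220:410],None,fx=4,fy=4,interpolation=cv2.INTER_CUBIC)
cv2.imwrite("pics/c4.png",c)
E
```

```text
clock: 12.0
tool_pos: [520.4, -318.6, 84.2]
tool_rot: [3.141, -0.001, 0.05]
wrist_force: [-0.3, 0.9, -7.2]
grip_width: 0.191
grip_force: 88.2
[-0.00027796 -0.06542453 -0.03856551] [-0.25206262  0.85491067 -7.21732802] 0.19116012289564513 88.18865060806274 [ 520.42027968 -318.5879718    84.19803187] [ 3.14093951e+00 -1.12275617e-03  4.97723551e-02]
```

View pics/c4.png

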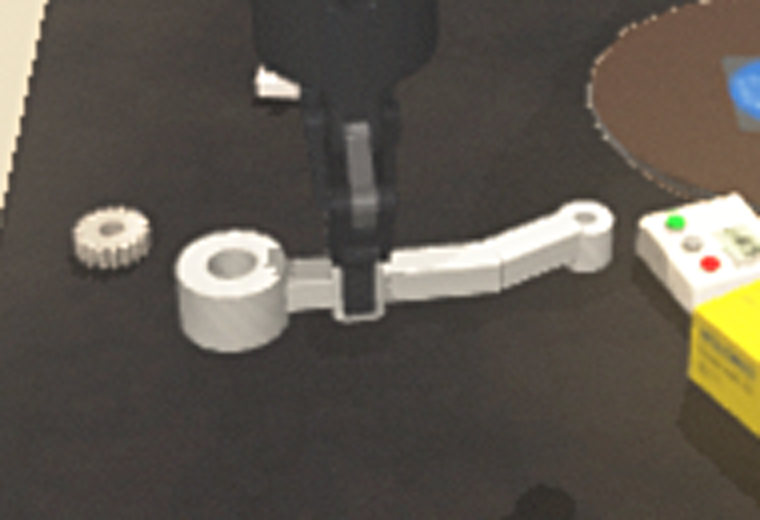

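The picture shows the lever clear of the bench and level between the pads (grip at crop (358,290), hub at (232,265), eye at (588,217)). Now I'll carry it across.

```bash
python3 -m handwheel '[[[1,-8,-15,-0.02,255],[3,-25,-35,-0.07,255],[6,-50,-50,-0.14,255],[9,-80,-60,-0.22,255],[12,-110,-60,-0.31,255],[15,-142,-60,-0.4,255],[18,-175,-60,-0.49,255],[21,-208,-60,-0.58,255],[24,-242,-60,-0.68,255],[28,-276,-60,-0.78,255],[31,-308,-60,-0.87,255],[34,-338,-60,-0.96,255]]]'; python3 -c "
from h import *
delta(545,162.8,122,1.394)"
```

```text
clock: 13.3
tool_pos: [536.9, 22.9, 144.0]
tool_rot: [3.141, 0.0, 1.015]
wrist_force: [1.3, 0.4, -7.2]
grip_width: 0.191
grip_force: 88.6
at [536.9  22.9 144. ] [3.141 0.    1.015] F [ 1.3  0.4 -7.2] t 13.3 | move 123.1 -66.9 22.0 turn -0.379
```

```bash
python3 -m handwheel '[[[22,-12,0,-0.07,255],[44,-24,0,-0.14,255],[66,-36,0,-0.21,255],[86,-47,4,-0.27,255],[104,-57,10,-0.32,255],[116,-63,16,-0.36,255],[122,-66.5,20,-0.379,255],[123,-67,22,-0.379,255],[123,-67,22,-0.379,255],[123,-67,22,-0.379,255]]]'
python3 - <<'E'
from h import *
delta(545,162.8,102.5,1.394)
p,_=snapshot("top");q,_=snapshot("side")
cv2.imwrite("pics/top5.png",p);cv2.imwrite("pics/side5.png",q)
c=np.zeros((600,800,3),np.uint8)
c[:290]=cv2.resize(p[180:238,195:355],None,fx=5,fy=5,interpolation=cv2.INTER_CUBIC)
c[290:,:400]=cv2.resize(q[110:234,260:420],None,fx=2.5,fy=2.5,interpolation=cv2.INTER_CUBIC)[:310]
cv2.imwrite("pics/c5.png",c)
E
```

```text
clock: 14.3
tool_pos: [546.1, 159.4, 121.3]
tool_rot: [-3.142, 0.001, 1.387]
wrist_force: [0.6, -0.3, -6.1]
grip_width: 0.186
grip_force: 88.6
at [546.1 159.4 121.3] [-3.142e+00  1.000e-03  1.387e+00] F [ 0.6 -0.3 -6.1] t 14.3 | move 3.2 -1.7 18.8 turn -0.007
```

View pics/c5.png

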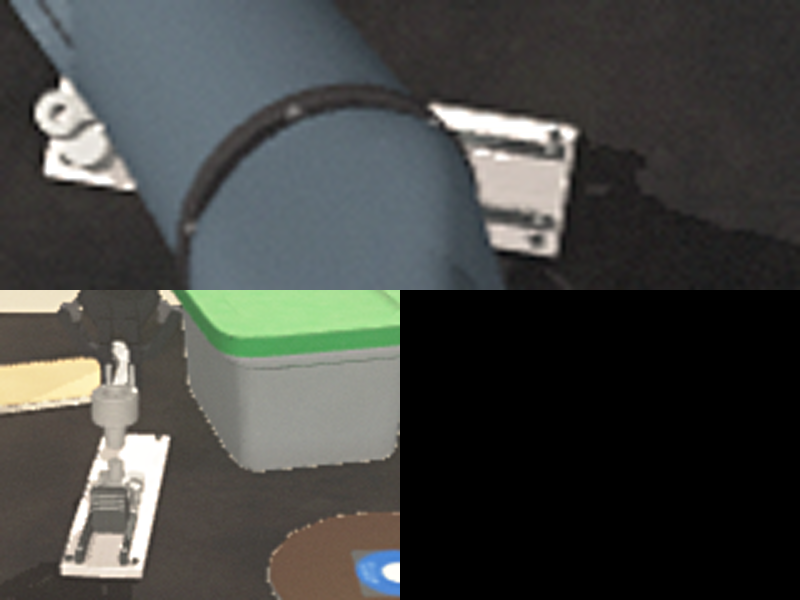

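The top view shows the eye over the rest post (crop (60,112)), with the arm hiding the hub. The side view shows the hub at crop (114,405) above the shaft. Next I'll move to the target height and compare in the images.

```bash
python3 -m handwheel '[[[1,-0.5,4,-0.003,255],[2,-1,9,-0.007,255],[3,-1.7,14,-0.007,255],[3.2,-1.7,17,-0.007,255],[3.2,-1.7,18.8,-0.007,255],[3.2,-1.7,18.8,-0.007,255],[3.2,-1.7,18.8,-0.007,255]]]'
python3 - <<'E'
from h import *
delta(545,162.8,102.5,1.394)
p,_=snapshot("top");q,_=snapshot("side")
cv2.imwrite("pics/top6.png",p);cv2.imwrite("pics/side6.png",q)
def mark(im,n,o,s,P,col):
    for u,v in (proj(n,P)-o+.5)*s: cv2.drawMarker(im,(int(u),int(v)),col,0,7,1)
F=(535.9,110.9,1.3965)
a=cv2.resize(p[190:222,195:245],None,fx=8,fy=8,interpolation=cv2.INTER_CUBIC)
b=cv2.resize(q[125:230,280:330],None,fx=5.6,fy=5.6,interpolation=cv2.INTER_CUBIC)
ring=lambda x,y,r,z:np.array([[x+r*np.cos(t),y+r*np.sin(t),z] for t in np.arange(12)*np.pi/6])
for im,n,o,s in((a,"top",[195,190],8),(b,"side",[280,125],5.6)):
    mark(im,n,o,s,place(ring(160,22,13,48),*F),(0,0,255))
    mark(im,n,o,s,place(ring(160,22,13,120),*F),(0,200,0))
    mark(im,n,o,s,place(ring(0,0,24,128),*F),(0,200,0))
    mark(im,n,o,s,place(ring(0,0,24,98),*F),(255,100,0))
    mark(im,n,o,s,place(ring(0,0,9,68),*F),(0,0,255))
    mark(im,n,o,s,place([[190,40,12],[-125,-40,12],[190,-40,12],[-125,40,12]],*F),(0,0,255))
c=np.zeros((590,700,3),np.uint8);c[:a.shape[0],:400]=a;c[:b.shape[0],410:410+b.shape[1]]=b
cv2.imwrite("pics/c6.png",c)
E
```

```text
clock: 15.1
tool_pos: [545.0, 164.1, 102.5]
tool_rot: [3.141, -0.0, 1.396]
wrist_force: [1.0, 0.3, -6.7]
grip_width: 0.188
grip_force: 88.7
at [545.  164.1 102.5] [ 3.141 -0.     1.396] F [ 1.   0.3 -6.7] t 15.1 | move -1.3 0.3 0.0 turn 0.002
```

View pics/c6.png

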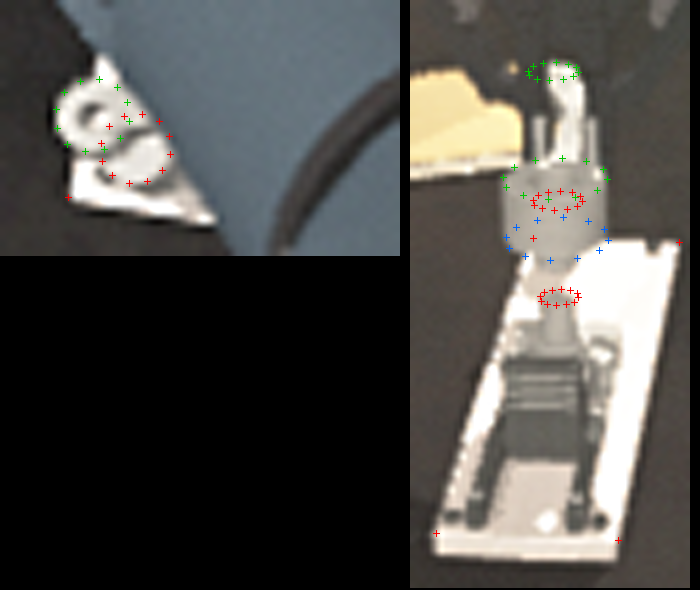

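Run:
```python
from h import *
F=(535.9,110.9,1.3965)
ring=lambda x,y,r,z:np.array([[x+r*np.cos(t),y+r*np.sin(t),z] for t in np.arange(60)*np.pi/30])
c=np.zeros((560,800,3),np.uint8)
def put(f,n,v0,v1,u0,u1,s,r0,c0,rings):
    im=cv2.imread(f"pics/{f}.png")[v0:v1,u0:u1]; im=cv2.resize(im,None,fx=s,fy=s,interpolation=cv2.INTER_CUBIC)
    lo,hi=np.percentile(im,2),np.percentile(im,98);im=np.clip((im-lo)*255./(hi-lo),0,255).astype(np.uint8)
    for R,col in rings:
        for u,v in (proj(n,place(ring(*R),*F))-[u0,v0]+.5)*s:
            if 0<=u<im.shape[1] and 0<=v<im.shape[0]: im[int(v),int(u)]=col
    c[r0:r0+im.shape[0],c0:c0+im.shape[1]]=im
r,g,b=(0,0,255),(0,255,0),(255,80,0)
put("top3","top",198,219,255,285,12,0,0,[((0,0,9,68),r),((0,0,15,48),g)])
put("top3","top",200,222,203,223,12,270,0,[((160,22,13,48),r)])
put("top6","top",192,214,198,218,12,270,250,[((160,22,13,120),g),((160,22,13,48),r)])
put("side6","side",148,194,294,322,12,0,500-40,[((0,0,24,128),g),((0,0,24,98),b),((0,0,9,68),r),((0,0,15,48),g)]) 
cv2.imwrite("pics/c7.png",c)
```

View pics/c7.png

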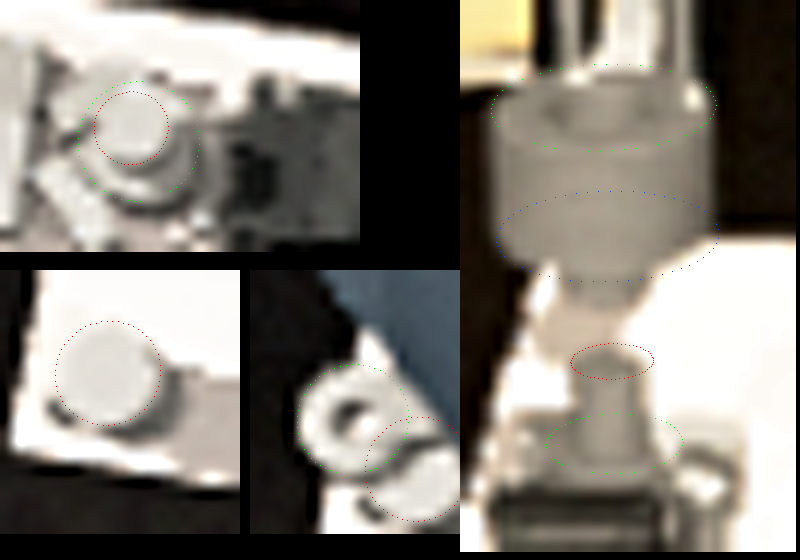

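The rings match the spigot, post, eye and hub to within about 1 mm. The bore is over the shaft, the eye is over the post, and the lever underside is about 30 mm above the spigot. I'll trim 1 mm along −x, let it settle and hand in.

```bash
python3 -m handwheel '[[[-0.5,0,0,0,255],[-1,0.2,0,0,255],[-1,0.2,0,0,255],[-1,0.2,0,0,255],[-1,0.2,0,0,255],[-1,0.2,0,0,255],[-1,0.2,0,0,255]]]'
python3 - <<'E'
from h import *
delta(545,162.8,102.5,1.394); print(abs(observe()["dq"]).max())
print(close_job())
E
```

```text
clock: 15.9
tool_pos: [544.9, 163.1, 102.5]
tool_rot: [-3.142, -0.0, 1.396]
wrist_force: [-0.6, -1.0, -6.8]
grip_width: 0.184
grip_force: 88.7
at [544.9 163.1 102.5] [-3.142 -0.     1.396] F [-0.6 -1.  -6.8] t 15.9 | move -0.3 0.2 -0.0 turn 0.002
0.0013620032194698343
the job is handed in; nothing more can be done
None
```

I handed the job in at 15.9 s with the jaw shut on the shaft in the vee and the lever held still; by the camera checks it was level, its bore and eye within about 1 mm of centre over the shaft and rest post, about 30 mm clear.

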